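# Clear the lap lane and fit each stud with the nut that threads onto it

### The job

First use the scraper to sweep every ceramic offcut along the lap lane into the catch pan, without touching the offcuts with the gripper. Once they are all in the pan, find by trial which T-handle cap nut threads onto each of the two studs and screw both fully home, undersides down on the platen. At the end the scraper must stand upright in the middle of its pad again and every unused nut upright on the nut mat; leave the bottle, carton and jar where they are.

Things in the scene. Friction and masses are not known exactly. Their poses are not given: they have to be found in the camera images.
- plate_near (a point): foot of the nearer of two fixed steel studs, on its axis, on the platen (deck top, 40 mm above the bench). One stud is 28 mm over the crests with a plain nose reaching 44 mm up, the other 42 mm over the crests and 28 mm tall; which is which varies. Both: coarse right-hand thread, 24 mm tall; the matching nut sinks 40 mm per full turn clockwise seen from above. Axes as machine
- plate_far (a point): the same for the farther stud. A matching nut finds its start when turned under a light push and is home within 0.7 of a turn, with 2 mm of play all round, 2 to 3 mm up and down. Rarely it catches on the thread's very end: lift and try at another angle. A nut that does not match stops with its underside 12 mm or more above the platen however it is turned, and lifts straight off
- machine: polishing machine, fixed: grey deck 300 mm (local x) by 380 mm (local y), 40 mm high; origin under its centre on the bench. Local x points away from the robot, along the lap lane to the catch pan; local y to the left. Studs at local (-65, +100) and (+85, +100) mm, lane centre line at local y = -90 mm. Above it stand only the lane's rails, the studs and a 12 mm control strip (near left edge)
- lane (a point): point on the deck top on the centre line of the lap lane, at the deck's local x = 0. The flat lane along local x is 170 mm wide between two rails 14 mm high, 8 mm thick; it runs from 130 mm before this point to the deck's open far edge 150 mm beyond it, where it drops into the pan. The offcuts' centres start between 25 mm before and 95 mm beyond this point. Axes as machine
- pan (a point): centre of the inner floor of the steel catch pan fixed against the deck's far edge: floor 36 mm below the deck top, inside 126 mm (local x, from the deck's edge) by 192 mm (local y), walls 30 mm above its floor on the three other sides. Axes as machine
- nut_mat: black rubber mat, 340 mm (local x) by 170 mm (local y), 3 mm thick, fixed on the bench; origin at the centre of its underside. The nuts start standing on it and rejected nuts belong on it
- pad: black rubber parking pad of the scraper, 200 mm (local x) by 80 mm (local y), 3 mm thick, fixed; origin at the centre of its underside
- scraper: grey hand scraper standing upright on its pad: a straight blade foot 150 mm long (local y), 24 mm thick (local x), 18 mm high, the lowest 6 mm a rubber lip 10 mm thick; on it an upright grip fin 60 mm long (local y), 16 mm thick (local x), from 18 to 64 mm height; about 0.2 kg. Origin: centre of the underside of the lip
- nut_a: steel T-handle cap nut, upright: octagonal cap 62 mm across flats, 50 mm tall, flat top; on it a grip bar 84 mm long (local x), 16 thick (local y), 32 tall: 82 mm in all; 0.75 kg. The bore, open only below, is hidden: all look alike, but bores and threads differ, and one or two fit neither stud. Origin: centre of the underside, z up its axis
- nut_b: steel T-handle cap nut, upright: octagonal cap 62 mm across flats, 50 mm tall, flat top; on it a grip bar 84 mm long (local x), 16 thick (local y), 32 tall: 82 mm in all; 0.75 kg. The bore, open only below, is hidden: all look alike, but bores and threads differ, and one or two fit neither stud. Origin: centre of the underside, z up its axis
- nut_c: steel T-handle cap nut, upright: octagonal cap 62 mm across flats, 50 mm tall, flat top; on it a grip bar 84 mm long (local x), 16 thick (local y), 32 tall: 82 mm in all; 0.75 kg. The bore, open only below, is hidden: all look alike, but bores and threads differ, and one or two fit neither stud. Origin: centre of the underside, z up its axis. May be absent
- nut_d: steel T-handle cap nut, upright: octagonal cap 62 mm across flats, 50 mm tall, flat top; on it a grip bar 84 mm long (local x), 16 thick (local y), 32 tall: 82 mm in all; 0.75 kg. The bore, open only below, is hidden: all look alike, but bores and threads differ, and one or two fit neither stud. Origin: centre of the underside, z up its axis. May be absent
- piece0: a white ceramic offcut block, 38 x 24 x 18 mm, about 40 g, lying on the lap lane at the start; origin at its centre. May be absent
- piece1: a white ceramic offcut disc, 36 mm in diameter and 18 mm thick, about 40 g, lying on the lap lane at the start; origin at its centre. May be absent
- piece2: a white ceramic offcut block, 38 x 24 x 18 mm, about 40 g, lying on the lap lane at the start; origin at its centre. May be absent
- piece3: a white ceramic offcut block, 38 x 24 x 18 mm, about 40 g, lying on the lap lane at the start; origin at its centre. May be absent
- piece4: a white ceramic offcut disc, 36 mm in diameter and 18 mm thick, about 40 g, lying on the lap lane at the start; origin at its centre. May be absent
- bottle: clear bottle with a red cap, 68 mm in diameter, 190 mm tall: a bystander, origin at its underside
- carton: closed cardboard carton 100 x 140 x 60 mm: a bystander, origin at its underside
- jar: jar with a black lid, 70 mm in diameter and 70 mm tall: a bystander, origin at its underside
Mind the look-alikes: they are no part of the job. What is shaped like the piece3 but red or yellow is not meant.

How it is judged:
By the outcome, as a careful person would: the job done as asked, in the order asked, and still so for the second after the job is handed in, with the robot touching nothing.
Of piece0, piece1, piece2, piece3, piece4 only 3 to 5 are there at a start; the rules pass over those that are not, and their reading is None.
Of nut_c, nut_d only 1 to 2 are there at a start; the rules pass over those that are not, and their reading is None.
At some moment in a run one of piece0, piece1, piece2, piece3, piece4, nut_a, nut_b may be knocked a few centimetres aside while the robot is not near it.
It also fails if it takes over 210 s, if anything falls off the work surface, if the arm or the gripper's body presses on something with over 40 N, if the wrist force passes 120 N, or if a joint passes its speed limit or range.

### The arm

A 6-joint arm with a two-finger parallel gripper is mounted at the origin on the work surface. World frame = base frame: x ahead of the robot, y to its left, z up, the work surface at z = 0. Lengths are in m, angles in rad, forces in N, time in s.
With the tool pointing down it reaches from about 0.4 to 0.925 m from the base axis. Payload 3.4 kg.
Tool frame: the origin (TCP) lies midway between the tips of the shut fingers; the grasp point (between the pads) lies 19 mm behind it; z points along the fingers, y is the line along which they close (so a half turn about z gives the same grasp; the last joint's range is limited). The gripper opens to 85 mm and grips with 20 to 120 N. Pads are 22 mm wide; open, the fingers measure 114 mm over their backs; the gripper's body (76 mm by 85 mm) begins 54 mm behind the grasp point. The pads swing forward as they close: fully open they stand 13 mm farther back than shut.
Start: joints at [1.127, 0.307, 1.506, -0, 1.328, -0.073], TCP at [0.208, 0.536, 0.231] pointing down, gripper open.
Joint ranges: [-3.12, 3.12], [-1.05, 2.28], [0.14, 2.33], [-1.42, 4.57], [0.1, 2.73], [-2.68, 2.68]. Speed limits (rad/s): [2.57, 2.57, 3.14, 3.14, 3.14, 3.14].

### API

Orientations are given as a 3x3 rotation matrix whose columns are the frame's x, y, z axes.
In Python, from bench import env gives the robot as it stands.
- The arm moves only by the shell command python3 -m handwheel 'ROWS' [FORCE]. ROWS is JSON, a list of rows, each a list of 7 numbers: the closure, from -1 (fully open) to 1 (shut), then the shift along the world's x, y, z in mm, then the turn, a rotation vector about the world's x, y, z in rad. In form: [[gripper, x, y, z, rx, ry, rz], ...]. A call has 1 to 5 rows; each row shifts and turns the commanded pose from where the row before left it; what a row does not reach is not made up. A row lasts 1/12 s, in which the tool goes at most 41.7 mm and 7.16 degrees, less where a joint would pass 70% of its speed; a pose out of reach is approached as far as the arm can. A call with a gripper value outside its range is refused whole. The fingers move at their own pace and stop on an object; FORCE is the grip in N (left out, the last holds). Time passes only in rows, so rows that do not move let the fingers close. It gives the time, the measured TCP pose, the force, the opening and the grip force at its end, in the units of the state.
- env.state(): the state, without advancing time (a new reading comes with each control period).
- env.grab_frame(name): name is "side" or "top" or "wrist"; returns the picture (420x560x3 uint8, red, green, blue); there is no depth.
- env.calibration(name): a dict with "vfov" (degrees; the focal length in pixels is half the picture's height over the tangent of half this angle, whatever the lens; pixels are square), "cx", "cy" (the principal point, pixels), "k1" (the pictures are not rectified: a ray, as slopes to the right and down, at radius r is drawn at 1 + k1 r^2 times it, then the intrinsics apply), "rvec" (rotation vector, rad) and "tvec" (3), from world to camera coordinates, as OpenCV has them; the wrist camera has in their place "T_tool_cam" (4x4, takes a point from camera to tool coordinates, whose origin is the TCP and whose axes are the flange's). Camera axes: x right, y down, z forward; pixel columns grow to the right and rows downward; lengths in m; the calibration is good to about 2 mm. A picture is of the moment at which its call begins: read the wrist's pose just before it. calibration takes no time and is no camera call.
- env.close_job(): hands the job in; it is judged then, once.
The state is a dict: "clock": time; "joints": joint angles; "joint_vel": joint speeds; "joint_torque": joint torques, N m; "tcp_pos": TCP position; "tcp_rot": TCP orientation; "wrist_force": force on the tool from outside, world axes, zero at the start; "wrist_torque": the same for the moment, N m; "grip_width": finger opening in m; "gripper_force": force on a finger pad.
Only numpy, scipy, OpenCV 4.12 (cv2) and the standard library are available. Lean on these libraries where they do the work, as an engineer would, in place of code of your own. Each camera call takes 0.05 s, during which the arm holds its last target. There are 200 camera calls.

## Working session

There is one attempt and no reset: what is moved stays moved. The work goes in short steps, Python scripts to look and compute and a shell command to move; the robot and the scene stay as the last step left them, time stands still between calls to the robot, and variables do not carry over. Pictures are saved under pics/ and viewed, at most 14 in all, crops included, and the job is handed in when it is done.

```bash
ls; mkdir -p pics; cat > h.py <<'E'
import numpy as np, cv2
from bench import env
def K(c):
    f=210/np.tan(np.radians(c["vfov"])/2); return np.array([[f,0,c["cx"]],[0,f,c["cy"]],[0,0,1.]])
def campose(name,st=None):
    c=env.calibration(name)
    if "rvec" in c:
        R=cv2.Rodrigues(np.array(c["rvec"],float))[0]; t=np.array(c["tvec"],float).ravel()
        return c,R.T,-R.T@t
    st=st or env.state(); T=np.array(c["T_tool_cam"]); R=np.array(st["tcp_rot"]); p=np.array(st["tcp_pos"])
    return c,R@T[:3,:3],R@T[:3,3]+p
def ray(name,px,st=None):
    c,R,o=campose(name,st); px=np.array(px,float).reshape(-1,1,2)
    k=K(c); u=cv2.undistortPoints(px,k,np.array([c["k1"],0,0,0.])).reshape(-1,2)
    # exact inverse by iteration
    d=(px.reshape(-1,2)-[c["cx"],c["cy"]])/k[0,0]; u=d.copy()
    for _ in range(30): u=d/(1+c["k1"]*(u**2).sum(1,keepdims=True))
    return o,np.c_[u,np.ones(len(u))]@R.T
def onplane(name,px,z,st=None):
    o,d=ray(name,px,st); return o+d*((z-o[2])/d[:,2])[:,None]
def snap(name,fn):
    im=env.grab_frame(name); cv2.imwrite("pics/"+fn,cv2.cvtColor(im,cv2.COLOR_RGB2BGR)); return im
def st():
    s=env.state(); print(round(s["clock"],2),np.round(s["tcp_pos"],4),"rot x",np.round(np.array(s["tcp_rot"])[:,0],3),"F",np.round(s["wrist_force"],1),"w",s["grip_width"],s["gripper_force"]); return s
E
python3 - <<'E'
from h import *
st(); print(np.array(env.state()["tcp_rot"]))
for n in("side","top"): snap(n,n+"0.png"); c,R,o=campose(n); print(n,o,R[:,2],c["k1"])
print(env.calibration("wrist"))
E
```

```text
pics
0.0 [0.2075 0.5355 0.2304] rot x [-0.932  0.361  0.   ] F [ 0.1 -0.4 -0.9] w 0.08540625799928837 0.0
[[-9.32409873e-01  3.61401483e-01 -8.93000952e-04]
 [ 3.61402560e-01  9.32407905e-01 -1.92074345e-03]
 [ 1.38481614e-04 -2.11365299e-03 -9.99997757e-01]]
side [ 0.09907199 -0.76603056  0.6725191 ] [ 0.42335218  0.68689117 -0.59072282] 0.05362464149938395
top [ 0.42611674 -0.03554384  1.19022711] [ 0.10398592  0.00507848 -0.9945658 ] 0.027152122719831612
{'vfov': 58.402652548977095, 'cx': 281.6907666794052, 'cy': 212.42732222018952, 'k1': -0.018135250578328585, 'T_tool_cam': array([[ 1.43228084e-03, -9.64795102e-01, -2.62998783e-01,
         6.65550439e-02],
       [ 9.99998604e-01,  1.60806690e-03, -4.53143659e-04,
        -4.32943272e-04],
       [ 8.60110422e-04, -2.62997767e-01,  9.64796059e-01,
        -1.42006999e-01],
       [ 0.00000000e+00,  0.00000000e+00,  0.00000000e+00,
         1.00000000e+00]])}
```

View pics/top0.png

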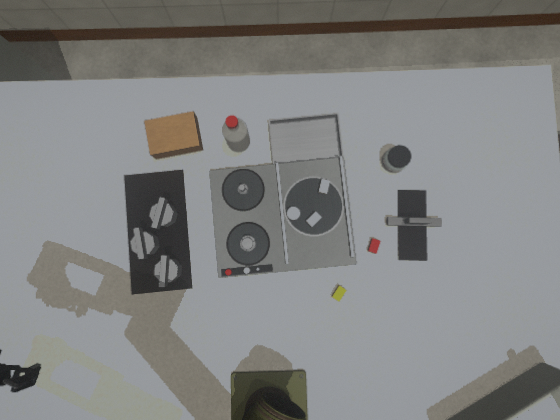

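View pics/side0.png

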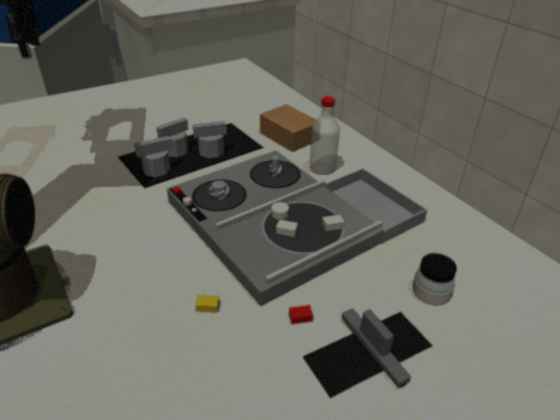

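Top: three pieces near (293,213), (314,219) and (324,186). Nuts at (161,212), (144,243) and (167,270). The scraper is at (412,221), the near thick stud at (248,244) and the far thin stud at (243,188). The side view agrees with all of these. Next, a magnified crop for the corners.

```bash
python3 - <<'E'
import cv2
im=cv2.imread("pics/top0.png")[105:305,115:455]
cv2.imwrite("pics/crop0.png",cv2.resize(im,None,fx=2.35,fy=2.35,interpolation=cv2.INTER_CUBIC)*1)
E
```

```text
(no output)
```

View pics/crop0.png

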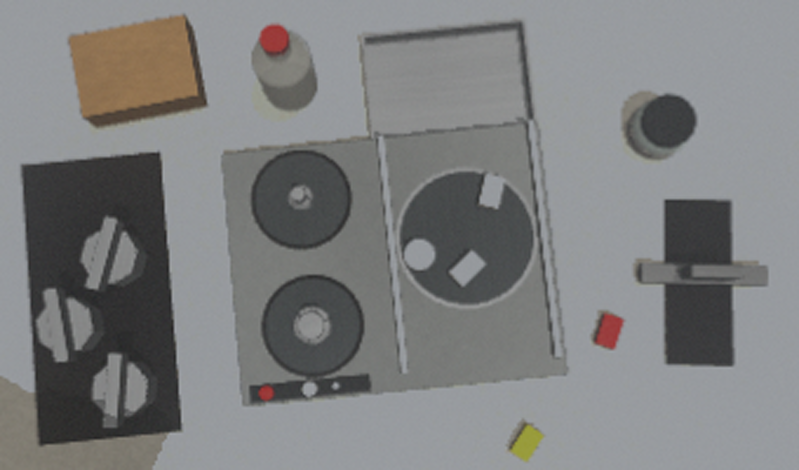

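```bash
python3 - <<'E'
from h import *
f=lambda u:np.array(u,float)/2.35+[115,105]
P=lambda l,z:onplane("top",f(l),z)
d=P([(245,404),(222,153),(567,374),(535,122)],.04)
print("deck",d.round(4).tolist())
ex=(d[1]-d[0])+(d[3]-d[2]); ey=(d[0]-d[2])+(d[1]-d[3])
yaw=(np.arctan2(ex[1],ex[0])+np.arctan2(-ey[0],ey[1]))/2
c=d.mean(0); print("c",c,"yaw",yaw,np.arctan2(ex[1],ex[0]),np.arctan2(-ey[0],ey[1]))
R=np.array([[np.cos(yaw),-np.sin(yaw)],[np.sin(yaw),np.cos(yaw)]])
for n,l in dict(near=(-.065,.1),far=(.085,.1),lane=(0,-.09),pan=(.213,-.09)).items(): print(n,c[:2]+R@l)
print("discs",P([(312,326),(301,199)],.04)); print("stud tips near/far", P([(312,325)],.068),P([(302,197)],.084))
pc=P([(420,254),(467,268),(491,190)],.058); print("pieces local",((pc[:,:2]-c[:2])@R).round(3))
print("mat",P([(22,165),(160,153),(181,430),(40,445)],.003).round(3))
pd=P([(665,200),(732,200),(733,365),(665,365)],.003);print("pad",pd.round(4),pd.mean(0))
s=P([(683,265),(683,277),(744,265),(744,277)],.067);print("fin",s.round(4),s.mean(0))
s=P([(636,262),(637,283),(767,265),(767,287)],.021);print("foot",s.round(4),s.mean(0))
for n,q in dict(a=[(113,218),(94,289)],b=[(45,290),(66,361)],c=[(115,353),(112,426)]).items():
  b=P(q,.085); v=b[0]-b[1]; print("bar",n,b.round(4).tolist(),b.mean(0),np.hypot(*v[:2]),np.arctan2(v[1],v[0]))
E
```

```text
deck [[0.3629, 0.1267, 0.04], [0.6592, 0.1497, 0.04], [0.3867, -0.2476, 0.04], [0.6853, -0.2242, 0.04]]
c [ 0.52353584 -0.04884618  0.04      ] yaw 0.07228691291205838 0.07786101587588438 0.06671280994823238
near [0.45148319 0.0461981 ]
far [0.60109146 0.0570317 ]
lane [ 0.53003599 -0.13861114]
pan [ 0.74247973 -0.12322744]
discs [[0.45065456 0.04707213 0.04      ]
 [0.60106387 0.0568073  0.04      ]]
stud tips near/far [[0.45119392 0.04503622 0.068     ]] [[0.59664115 0.05208541 0.084     ]]
pieces local [[ 0.004 -0.033]
 [-0.018 -0.085]
 [ 0.07  -0.123]]
mat [[0.659 0.401 0.003]
 [0.669 0.232 0.003]
 [0.332 0.209 0.003]
 [0.32  0.376 0.003]]
pad [[ 0.592  -0.3836  0.003 ]
 [ 0.5895 -0.4644  0.003 ]
 [ 0.3909 -0.4522  0.003 ]
 [ 0.393  -0.3716  0.003 ]] [ 0.49135288 -0.41794307  0.003     ]
fin [[ 0.5075 -0.3808  0.067 ]
 [ 0.4938 -0.38    0.067 ]
 [ 0.5055 -0.4498  0.067 ]
 [ 0.4918 -0.4489  0.067 ]] [ 0.49964186 -0.41487738  0.067     ]
foot [[ 0.516  -0.3396  0.021 ]
 [ 0.491  -0.3394  0.021 ]
 [ 0.508  -0.4938  0.021 ]
 [ 0.4819 -0.492   0.021 ]] [ 0.49920906 -0.4161769   0.021     ]
bar a [[0.5787, 0.2673, 0.085], [0.4986, 0.2887, 0.085]] [0.53865913 0.27799989 0.085     ] 0.08296702309997717 -0.26159324125738154
bar b [[0.4991, 0.3438, 0.085], [0.4189, 0.3198, 0.085]] [0.45900723 0.33180229 0.085     ] 0.08373476726373712 0.2909812002091562
bar c [[0.4261, 0.2651, 0.085], [0.3457, 0.2684, 0.085]] [0.38589093 0.26672577 0.085     ] 0.08053449737470082 -0.0404230954655664
```

```bash
H="python3 -m handwheel"
python3 -m handwheel '[[-1,18,-36,0,0,0,-0.048],[-1,18,-36,0,0,0,-0.048],[-1,18,-36,0,0,0,-0.048],[-1,18,-36,0,0,0,-0.048],[-1,18,-36,0,0,0,-0.048]]' 40 | tail -3
python3 -m handwheel '[[-1,18,-36,0,0,0,-0.048],[-1,18,-36,0,0,0,-0.048],[-1,18,-36,0,0,0,-0.048],[-1,18,-36,0,0,0,-0.048],[-1,18,-36,0,0,0,-0.048]]' >/dev/null
python3 -m handwheel '[[-1,18,-36,0,0,0,-0.048],[-1,18,-36,0,0,0,-0.048],[-1,18,-36,0,0,0,-0.048],[-1,18,-36,0,0,0,-0.048],[-1,3,-37,0,0,0,-0.048]]' >/dev/null
python3 -m handwheel '[[-1,3,-37,0,0,0,-0.048],[-1,3,-37,0,0,0,-0.048],[-1,3,-37,0,0,0,-0.048],[-1,3,-37,0,0,0,-0.048],[-1,3,-37,0,0,0,-0.048]]' >/dev/null
python3 -m handwheel '[[-1,3,-37,0,0,0,-0.048],[-1,3,-37,0,0,0,-0.048],[-1,4,-37,0,0,0,-0.048],[-1,4,-37,0,0,0,-0.048],[-1,0,0,0,0,0,-0.048]]' >/dev/null
python3 -m handwheel '[[-1,0,0,0,0,0,-0.046],[-1,0,0,0,0,0,0]]' >/dev/null
python3 - <<'E'
from h import *
st(); print(env.state()["joints"]); snap("wrist","w1.png")
E
```

```text
wrist_force: [0.8, -0.3, -0.4]
grip_width: 0.0851
gripper_force: 0.0
2.35 [ 0.4913 -0.3386  0.2303] rot x [0.048 0.999 0.001] F [0.2 0.4 0.8] w 0.08553702956564031 0.0
[-6.74314891e-01  3.38575788e-01  1.46007718e+00  8.02102841e-05
  1.34480118e+00 -6.26585027e-01]
```

View pics/w1.png

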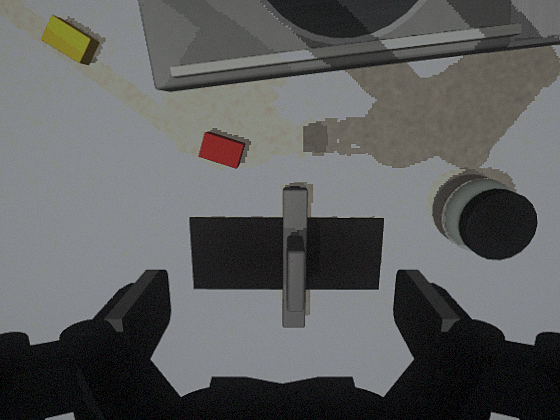

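Wrist view: scraper fin top spans columns 288–304, rows 250–311. The foot spans columns 282–308, rows 186–327, and the pad corners are (190,217), (383,217), (382,289) and (194,289).

```bash
python3 - <<'E'
from h import *
s=st()
f=onplane("wrist",[(288,250),(304,250),(288,311),(304,311)],.067,s);print("fin",f.round(4).tolist(),f.mean(0))
f=onplane("wrist",[(283,187),(307,187),(282,327),(304,327)],.021,s);print("foot",f.round(4).tolist(),f.mean(0))
f=onplane("wrist",[(190,217),(383,217),(382,289),(194,289)],.003,s);print("pad",f.round(4).tolist(),f.mean(0))
E
```

```text
2.4 [ 0.4914 -0.338   0.2305] rot x [0.045 0.999 0.001] F [0.3 0.4 0.8] w 0.08514874748692601 0.0
fin [[0.4942, -0.3892, 0.067], [0.5081, -0.3898, 0.067], [0.4919, -0.4483, 0.067], [0.5064, -0.4489, 0.067]] [ 0.50014578 -0.41903111  0.067     ]
foot [[0.4919, -0.3427, 0.021], [0.5148, -0.3437, 0.021], [0.4845, -0.4935, 0.021], [0.5077, -0.4945, 0.021]] [ 0.49971935 -0.41859356  0.021     ]
pad [[0.3953, -0.3735, 0.003], [0.5928, -0.382, 0.003], [0.594, -0.463, 0.003], [0.3909, -0.4543, 0.003]] [ 0.49322211 -0.41819658  0.003     ]
```

```bash
python3 -m handwheel '[[-1,4,-40,0,0,0,0],[-1,4.6,-40.5,0,0,0,0],[-1,0,0,-39,0,0,0],[-1,0,0,-39,0,0,0],[-1,0,0,-39,0,0,0]]' >/dev/null
python3 -m handwheel '[[-1,0,0,-39,0,0,0],[-1,0,0,-30,0,0,0],[-1,0,0,-11,0,0,0],[-1,0,0,0,0,0,0],[-1,0,0,0,0,0,0]]' >/dev/null
python3 -c "from h import *;st()"
python3 -m handwheel '[[0.6,0,0,0,0,0,0],[0.8,0,0,0,0,0,0],[1,0,0,0,0,0,0],[1,0,0,0,0,0,0],[1,0,0,0,0,0,0]]' 60 >/dev/null
python3 -m handwheel '[[1,0,0,0,0,0,0],[1,0,0,0,0,0,0],[1,0,0,0,0,0,0],[1,0,0,0,0,0,0],[1,0,0,0,0,0,0]]' 60
python3 -c "from h import *;st()"
```

```text
3.23 [ 0.5009 -0.4182  0.0347] rot x [0.044 0.999 0.   ] F [-0.  -0.4  0.6] w 0.08527307251316492 0.0
clock: 4.07
tcp_pos: [0.5008, -0.4187, 0.0352]
tcp_rot: [[0.045, 0.999, 0.001], [0.999, -0.045, -0.001], [-0.001, 0.001, -1.0]]
wrist_force: [-1.1, 0.4, 4.8]
grip_width: 0.0153
gripper_force: 59.3
4.07 [ 0.5008 -0.4187  0.0352] rot x [ 0.045  0.999 -0.001] F [-1.1  0.4  4.8] w 0.015256460800350782 59.264236092567444
```

```bash
python3 -m handwheel '[[1,0,0,30,0,0,0],[1,0,0,35,0,0,0],[1,-6,30,25,0,0,0.02],[1,-7,36,0,0,0,0.02],[1,-7,36,0,0,0,0.02]]' >/dev/null
python3 -m handwheel '[[1,-7,36,0,0,0,0.02],[1,-7,36,0,0,0,0.02],[1,-7,36,0,0,0,0.018],[1,-7,36,0,0,0,0],[1,-7,28,0,0,0,0]]' >/dev/null
python3 -m handwheel '[[1,0,0,0,0,0,0],[1,0,0,-20,0,0,0],[1,0,0,-16,0,0,0],[1,0,0,0,0,0,0]]' >/dev/null
python3 - <<'E'
from h import *
st();snap("side","s2.png")
E
```

```text
5.23 [ 0.4433 -0.1434  0.086 ] rot x [-0.074  0.997  0.002] F [-0.4 -0.5 -2. ] w 0.014659290769909955 58.79110872745514
```

View pics/s2.png

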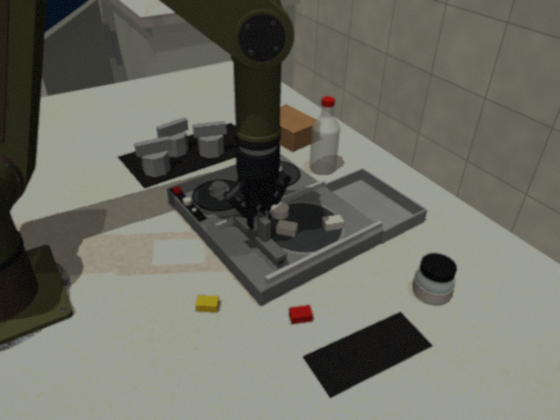

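Scraper foot around (262,245) sits inside the lane, between the rails and behind all the pieces. Now lowering it.

```bash
python3 -m handwheel '[[1,0,0,-10,0,0,0],[1,0,0,-3,0,0,0],[1,0,0,0,0,0,0]]' | grep -E "pos|wrist_f"
python3 -m handwheel '[[1,0,0,-1.5,0,0,0],[1,0,0,0,0,0,0]]' | grep -E "pos|wrist_f"
```

```text
tcp_pos: [0.4452, -0.1446, 0.0751]
wrist_force: [-0.4, -0.1, -1.6]
tcp_pos: [0.4457, -0.1447, 0.0742]
wrist_force: [0.7, 0.9, -1.9]
```

```bash
python3 -m handwheel '[[1,5,0.4,-1.5,0,0,0],[1,10,0.73,0,0,0,0],[1,10,0.73,0,0,0,0],[1,10,0.73,0,0,0,0],[1,10,0.73,0,0,0,0]]' | grep -E "pos|wrist_f"
python3 -m handwheel '[[1,10,0.73,0,0,0,0],[1,10,0.73,0,0,0,0],[1,10,0.73,0,0,0,0],[1,10,0.73,0,0,0,0],[1,10,0.73,0,0,0,0]]' | grep -E "pos|wrist_f"
python3 -m handwheel '[[1,10,0.73,0,0,0,0],[1,10,0.73,0,0,0,0],[1,10,0.73,0,0,0,0],[1,10,0.73,0,0,0,0],[1,10,0.73,0,0,0,0]]' | grep -E "pos|wrist_f"
python3 -m handwheel '[[1,10,0.73,0,0,0,0],[1,10,0.73,0,0,0,0],[1,10,0.73,0,0,0,0],[1,10,0.73,0,0,0,0],[1,8,0.6,0,0,0,0]]' | grep -E "pos|wrist_f"
python3 - <<'E'
from h import *
snap("side","s3.png")
E
```

```text
tcp_pos: [0.4923, -0.141, 0.0725]
wrist_force: [-0.1, 0.6, -1.0]
tcp_pos: [0.5413, -0.1373, 0.0722]
wrist_force: [-1.3, 0.3, -0.2]
tcp_pos: [0.5914, -0.1336, 0.0722]
wrist_force: [-1.3, -0.6, -1.1]
tcp_pos: [0.64, -0.1302, 0.0723]
wrist_force: [-0.2, -0.2, -0.5]
```

View pics/s3.png

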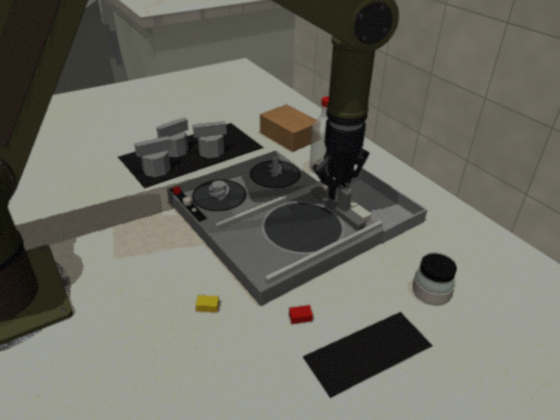

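The lane behind the scraper is empty and a piece is just ahead of it at (357,213). I'll keep pushing over the edge.

```bash
python3 -m handwheel '[[1,10,0.73,0,0,0,0],[1,10,0.73,0,0,0,0],[1,10,0.73,0,0,0,0],[1,10,0.73,0,0,0,0],[1,10,0.73,0,0,0,0]]' | grep -E "pos|wrist_f"
python3 -m handwheel '[[1,9,0.7,0,0,0,0],[1,4,0.3,0,0,0,0],[1,0,0,0,0,0,0],[1,0,0,0,0,0,0]]' | grep -E "pos|wrist_f"
python3 -m handwheel '[[1,-10,0,25,0,0,0],[1,-30,-15,25,0,0,-0.02],[1,-30,-30,5,0,0,-0.02],[1,-30,-30,0,0,0,-0.02],[1,-25,-30,0,0,0,-0.02]]' | grep -E "pos|wrist_f"
python3 -m handwheel '[[1,-20,-36,0,0,0,-0.02],[1,-20,-36,0,0,0,-0.02],[1,-20,-36,0,0,0,0],[1,-12,-36,0,0,0,0],[1,0,0,0,0,0,0]]' | grep -E "pos|wrist_f"
python3 - <<'E'
from h import *
st();im=snap("top","t4.png");cv2.imwrite("pics/t4c.png",cv2.resize(cv2.cvtColor(im,4)[100:300,115:455],None,fx=2.35,fy=2.35))
E
```

```text
tcp_pos: [0.69, -0.1265, 0.0723]
wrist_force: [0.1, 0.4, -1.9]
tcp_pos: [0.7015, -0.1255, 0.0722]
wrist_force: [-1.6, 0.2, -1.2]
tcp_pos: [0.5757, -0.2295, 0.128]
wrist_force: [1.0, -0.5, -1.6]
tcp_pos: [0.5028, -0.3806, 0.1274]
wrist_force: [0.3, -0.2, -1.2]
9.0 [ 0.5028 -0.3806  0.1274] rot x [ 0.052  0.999 -0.005] F [ 0.3 -0.2 -1.2] w 0.015073826607610972 59.0278297662735
```

View pics/t4c.png

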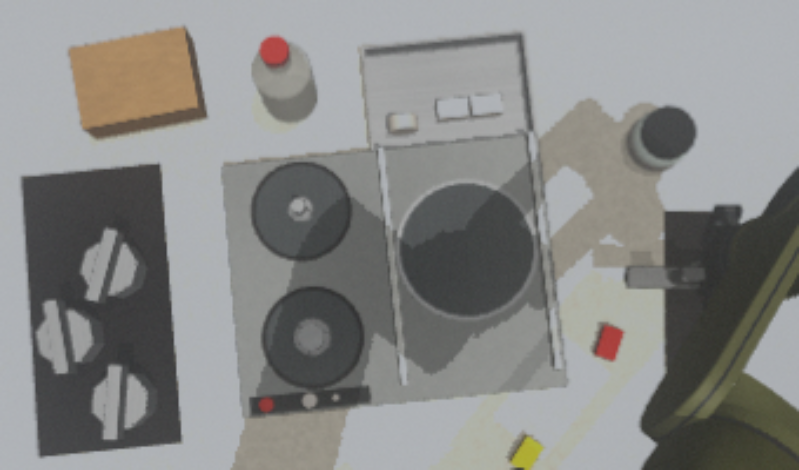

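All three offcuts are in the pan, at crop (402,122), (452,107) and (487,104), and the lane is clear. The nuts haven't moved. Parking the scraper.

```bash
python3 -m handwheel '[[1,-5,-18,0,0,0,0],[1,-5,-19,0,0,0,0],[1,0,0,-30,0,0,0],[1,0,0,-30,0,0,0],[1,0,0,-20,0,0,0]]' | grep -E "pos|wrist_f"
python3 -m handwheel '[[1,0,0,-8,0,0,0],[1,0,0,-2,0,0,0],[1,0,0,0,0,0,0]]' | grep -E "pos|wrist_f"
python3 -c "from h import *;st()"
```

```text
tcp_pos: [0.4949, -0.4086, 0.0451]
wrist_force: [-0.6, -0.3, -1.5]
tcp_pos: [0.496, -0.4093, 0.0368]
wrist_force: [-0.4, 0.0, -1.3]
9.72 [ 0.496  -0.4093  0.0368] rot x [0.046 0.999 0.001] F [-0.4  0.  -1.3] w 0.01523017898927257 59.434946179389954
```

```bash
python3 -m handwheel '[[1,-3.5,-8.7,0,0,0,0],[1,0,0,-1.5,0,0,0],[1,0,0,-1,0,0,0],[1,0,0,0,0,0,0]]' | grep -E "pos|wrist_f"
python3 -m handwheel '[[0.5,0,0,0,0,0,0],[0,0,0,0,0,0,0],[-0.5,0,0,0,0,0,0],[-1,0,0,0,0,0,0],[-1,0,0,0,0,0,0]]' | grep -E "pos|wrist_f"
python3 -m handwheel '[[-1,0,0,0,0,0,0],[-1,0,0,0,0,0,0],[-1,0,0,30,0,0,0],[-1,0,0,35,0,0,0],[-1,0,0,35,0,0,0]]' | grep -E "pos|width"
python3 -m handwheel '[[-1,-5,35,30,0,0,0.1],[-1,-5,35,30,0,0,0.1],[-1,-5,37,20,0,0,0.1],[-1,-5,37,0,0,0,0.1],[-1,-5,37,0,0,0,0.1]]' | grep -E "pos|wrist_f"
python3 - <<'E'
from h import *
st();snap("side","s5.png");snap("wrist","w5.png")
a=cv2.imread("pics/s5.png")[:,100:460];b=cv2.imread("pics/w5.png")
cv2.imwrite("pics/c5.png",np.hstack([cv2.resize(a,(360,420)),cv2.resize(b,(440,330)).repeat(1,0) if 0 else cv2.copyMakeBorder(cv2.resize(b,(440,330)),0,90,0,0,0)]))
E
```

```text
tcp_pos: [0.4926, -0.4195, 0.0352]
wrist_force: [0.2, -0.6, -0.0]
tcp_pos: [0.4924, -0.4189, 0.0348]
wrist_force: [0.0, -0.4, 0.1]
tcp_pos: [0.4916, -0.4182, 0.1344]
grip_width: 0.0856
tcp_pos: [0.469, -0.2449, 0.2102]
wrist_force: [0.2, -0.1, -0.6]
11.3 [ 0.469  -0.2449  0.2102] rot x [-0.441  0.897 -0.004] F [ 0.2 -0.1 -0.6] w 0.08542499538744812 0.0
```

View pics/c5.png

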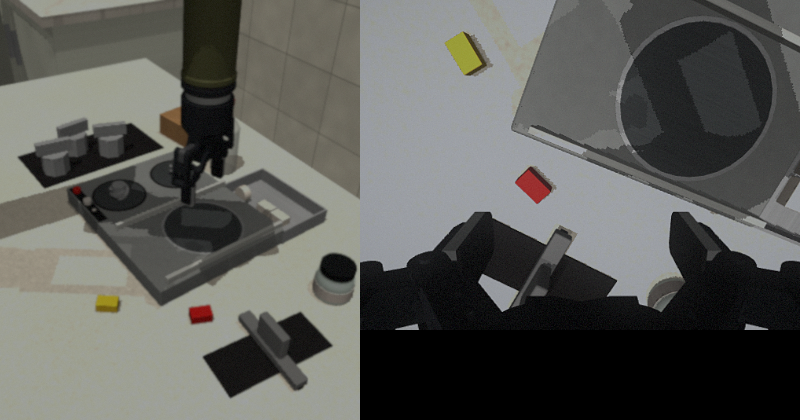

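Left: the scraper stands upright on its pad at about (270,345), and the pieces are in the pan at (245,193) and (270,210). Next, a wrist look at the studs from above.

```bash
python3 -m handwheel '[[-1,13.4,35,6,0,0,0.107],[-1,13.4,35,6,0,0,0.107],[-1,13.4,35,6,0,0,0.107],[-1,13.4,35,6,0,0,0.107],[-1,13.4,35,6,0,0,0.107]]' >/dev/null
python3 -m handwheel '[[-1,13.4,35,6,0,0,0.107],[-1,13.4,35,6,0,0,0.107],[-1,13.4,40,6,0,0,0.107],[-1,0,0,0,0,0,0],[-1,0,0,0,0,0,0]]' >/dev/null
python3 - <<'E'
from h import *
st();im=snap("wrist","w6.png")
E
```

```text
12.23 [0.5765 0.0403 0.2561] rot x [-0.967  0.256 -0.001] F [ 0.5 -0.7 -0.4] w 0.08536698386016417 0.0
```

View pics/w6.png

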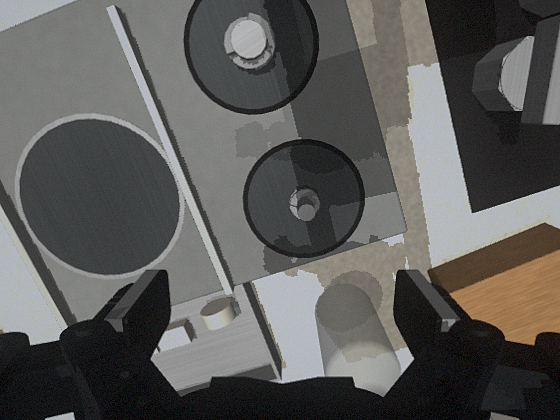

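Near stud tip at about (250,41), far stud nose at (307,206), and the far disc rim spans columns 243–364 and rows 139–258.

```bash
python3 - <<'E'
from h import *
s=st()
W=lambda l,z:onplane("wrist",l,z,s).round(4)
print("near tip",W([(250,41)],.068),"rim",W([(184,45),(319,38),(251,115)],.042))
print("far tip",W([(307,206)],.084),"rim",W([(243,197),(364,200),(305,139),(303,258)],.042), W([(303.5,198.5)],.042))
g=cv2.imread("pics/w6.png",0)
for n,(x,y,r0,r1) in dict(far=(307,206,3,16),near=(250,41,12,30)).items():
    c=g[y-35 if y>35 else 0:y+35,x-35:x+35]
    q=cv2.HoughCircles(cv2.resize(c,None,fx=4,fy=4,interpolation=cv2.INTER_CUBIC),cv2.HOUGH_GRADIENT,1,200,param1=80,param2=15,minRadius=r0*4,maxRadius=r1*4)
    print(n,q/4+np.array([x-35,max(y-35,0),0]) if q is not None else None)
# ellipse of far dark disc
m=cv2.inRange(g,0,35);print((m>0).sum())
E
```

```text
12.28 [0.5757 0.0388 0.2557] rot x [-0.966  0.258  0.   ] F [ 0.9 -0.7  0.6] w 0.08553038667411154 0.0
near tip [[0.4519 0.0443 0.068 ]] rim [[ 0.4353 -0.0136  0.042 ]
 [ 0.4604  0.1023  0.042 ]
 [ 0.5079  0.0268  0.042 ]]
far tip [[0.5937 0.0558 0.084 ]] rim [[ 0.5801 -0.0021  0.042 ]
 [ 0.6131  0.1109  0.042 ]
 [ 0.5417  0.0695  0.042 ]
 [ 0.6566  0.0388  0.042 ]] [[0.5966 0.0543 0.042 ]]
far [[[305.125 205.125  14.75 ]]]
near [[[250.375       41.875       26.27499962]]]
53656
```

```bash
python3 -m handwheel '[[-1,-11,35,0,0,0,0],[-1,-11,35,0,0,0,0],[-1,-11,35,0,0,0,0],[-1,-11,35,0,0,0,0],[-1,-11,35,0,0,0,0]]' >/dev/null
python3 -m handwheel '[[-1,-11,35,0,0,0,0],[-1,-10,33,0,0,0,0],[-1,0,0,0,0,0,0],[-1,0,0,0,0,0,0],[-1,0,0,0,0,0,0]]' >/dev/null
python3 - <<'E'
from h import *
import json
s=st();im=snap("wrist","w7.png")
json.dump(dict(tcp_pos=list(s["tcp_pos"]),tcp_rot=np.array(s["tcp_rot"]).tolist()),open("s7.json","w"))
E
```

```text
13.12 [0.4996 0.2798 0.2556] rot x [-0.966  0.26   0.   ] F [-0.1 -0.3 -0.3] w 0.08503917243902741 0.0
```

View pics/w7.png

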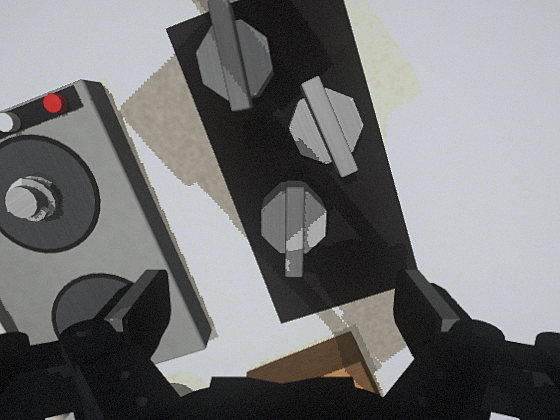

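Bar tops: nut a has corners (287,188), (304,188), (302,276) and (286,277). Nut b has (303,82), (319,76), (357,171) and (341,178). Nut c is cut off at the top edge, with its lower end at (231–252,108).

```bash
python3 - <<'E'
from h import *
import json
s=json.load(open("s7.json"))
for n,q in dict(a=[(287,188),(304,188),(302,276),(286,277)],b=[(303,82),(319,76),(357,171),(341,178)]).items():
    p=onplane("wrist",q,.085,s); v=(p[0]+p[1]-p[2]-p[3])/2; print(n,p.mean(0).round(4),np.hypot(*v[:2]),np.degrees(np.arctan2(v[1],v[0])))
E
```

```text
a [0.5389 0.2801 0.085 ] 0.08155474231875022 164.59362020773082
b [0.459  0.3309 0.085 ] 0.08297194274454604 -171.25762778780563
```

```bash
python3 -m handwheel '[[-1,20,-0.5,-10,0,0,0],[-1,19,-0.5,-36,0,0,0],[-1,0,0,-38,0,0,0],[-1,0,0,-38,0,0,0],[-1,0,0,-36,0,0,0]]' >/dev/null
python3 -m handwheel '[[-1,0,0,-25,0,0,0],[-1,0,0,-12,0,0,0],[-1,0,0,-3,0,0,0],[-1,0,0,0,0,0,0],[-1,0,0,0,0,0,0]]' >/dev/null
python3 -c "from h import *;st()"
python3 -m handwheel '[[0.3,0,0,0,0,0,0],[0.7,0,0,0,0,0,0],[1,0,0,0,0,0,0],[1,0,0,0,0,0,0],[1,0,0,0,0,0,0]]' 100 >/dev/null
python3 -m handwheel '[[1,0,0,0,0,0,0],[1,0,0,0,0,0,0],[1,0,0,0,0,0,0],[1,0,0,0,0,0,0],[1,0,0,0,0,0,0]]' >/dev/null
python3 -c "from h import *;st()"
```

```text
14.0 [0.5396 0.2796 0.0588] rot x [-0.965  0.261 -0.001] F [ 0.8 -0.  -0.1] w 0.08527520217866325 0.0
14.83 [0.5386 0.2805 0.0587] rot x [-0.966  0.259 -0.001] F [-0.8 -0.7  5.4] w 0.014004008531995127 99.15637135505676
```

```bash
python3 -m handwheel '[[1,0,0,25,0,0,0],[1,0,0,35,0,0,0],[1,0,0,35,0,0,0],[1,0,-10,15,0,0,0.117],[1,-8,-20,0,0,0,0.117]]' | grep -E "wrist_f|pos"
python3 -m handwheel '[[1,-8,-22,0,0,0,0.117],[1,-8,-22,0,0,0,0.117],[1,-8,-22,0,0,0,0.117],[1,-8,-22,0,0,0,0.117],[1,-8,-22,0,0,0,0.117]]' >/dev/null
python3 -m handwheel '[[1,-8,-22,0,0,0,0.117],[1,-8,-22,0,0,0,0.117],[1,-8,-22,0,0,0,0.117],[1,-8,-22,0,0,0,0.117],[1,-8,-8,0,0,0,0.117]]' >/dev/null
python3 -m handwheel '[[1,0,0,0,0,0,0],[1,0,0,0,0,0,0]]' >/dev/null
python3 -c "from h import *;st();print(env.state()['joints'])"
```

```text
tcp_pos: [0.5348, 0.2537, 0.1717]
wrist_force: [1.8, 0.2, -6.4]
16.25 [0.4487 0.0489 0.1669] rot x [-0.421 -0.907  0.007] F [ 0.8  0.8 -5.8] w 0.01426701567752809 99.36029434204102
[ 0.02042765  0.20242941  1.84276554 -0.00734611  1.09925126 -2.68361402]
```

```bash
python3 -m handwheel '[[1,1.5,-1.5,0,0,0,-0.1],[1,0,0,0,0,0,0],[1,0,0,0,0,0,0]]' >/dev/null
python3 -c "from h import *;st();print(env.state()['joints'],env.state()['tcp_rot'])"
```

```text
16.5 [0.4523 0.0481 0.1677] rot x [-0.506 -0.863  0.006] F [-0.5 -0.2 -7.3] w 0.014470207982772347 99.35011982917786
[ 0.0185677   0.20502199  1.83663315 -0.00763679  1.10067852 -2.58903864] [[-5.05983842e-01 -8.62542746e-01 -6.02676663e-04]
 [-8.62520759e-01  5.05975710e-01 -6.82061210e-03]
 [ 6.18800924e-03 -2.93129838e-03 -9.99976558e-01]]
```

```bash
python3 -m handwheel '[[1,-0.8,-2.4,-20,0,0,0],[1,0,0,-18,0,0,0],[1,0,0,0,0,0,0],[1,0,0,-2,0,0,0],[1,0,0,0,0,0,0]]' | grep -E "wrist_f|pos"
python3 -m handwheel '[[1,0,0,-2,0,0,0],[1,0,0,0,0,0,0],[1,0,0,0,0,0,0]]' | grep -E "wrist_f|pos"
python3 -m handwheel '[[1,0,0,-2,0,0,0],[1,0,0,0,0,0,0],[1,0,0,0,0,0,0]]' | grep -E "wrist_f|pos"
python3 -m handwheel '[[1,0,0,-2,0,0,0],[1,0,0,0,0,0,0],[1,0,0,0,0,0,0]]' | grep -E "wrist_f|pos"
```

```text
tcp_pos: [0.4514, 0.0453, 0.1282]
wrist_force: [0.7, 0.3, -7.2]
tcp_pos: [0.4515, 0.045, 0.1266]
wrist_force: [0.2, 0.3, -6.8]
tcp_pos: [0.4509, 0.0449, 0.1241]
wrist_force: [-0.1, -0.6, -7.2]
tcp_pos: [0.4512, 0.0448, 0.1237]
wrist_force: [-3.5, -1.5, 8.3]
```

```bash
for i in 1 ; do
python3 -m handwheel '[[1,0,0,0,0,0,-0.12],[1,0,0,0,0,0,-0.12],[1,0,0,-0.3,0,0,-0.12],[1,0,0,-0.3,0,0,-0.12],[1,0,0,-0.3,0,0,-0.12]]' | grep -E "wrist_f|pos"
python3 -m handwheel '[[1,0,0,-0.3,0,0,-0.12],[1,0,0,-0.3,0,0,-0.12],[1,0,0,-0.3,0,0,-0.12],[1,0,0,-0.3,0,0,-0.12],[1,0,0,-0.3,0,0,-0.12]]' | grep -E "wrist_f|pos"
done
```

```text
tcp_pos: [0.4523, 0.045, 0.1236]
wrist_force: [-3.8, -1.1, 17.3]
tcp_pos: [0.4537, 0.0441, 0.1235]
wrist_force: [-3.9, -3.9, 25.8]
```

```bash
python3 -m handwheel '[[1,-0.5,0.5,0,0,0,-0.12],[1,-0.5,0.5,0,0,0,-0.12],[1,-0.5,0,0,0,0,-0.12],[1,0,0,0,0,0,-0.12],[1,0,0,0,0,0,-0.12]]' | grep -E "wrist_f|pos"
python3 -m handwheel '[[1,0,0,0,0,0,-0.12],[1,0,0,0,0,0,-0.12],[1,0,0,0,0,0,-0.12],[1,0,0,0,0,0,-0.12],[1,0,0,0,0,0,-0.12]]' | grep -E "wrist_f|pos"
python3 -m handwheel '[[1,0,0,0,0,0,-0.12],[1,0,0,0,0,0,-0.12],[1,0,0,0,0,0,-0.12],[1,0,0,0,0,0,-0.12],[1,0,0,0,0,0,-0.12]]' | grep -E "wrist_f|pos"
python3 -m handwheel '[[1,0,0,0,0,0,-0.12],[1,0,0,0,0,0,-0.12],[1,0,0,0,0,0,-0.12],[1,0,0,0,0,0,-0.12],[1,0,0,0,0,0,-0.12]]' | grep -E "wrist_f|pos"
python3 -m handwheel '[[1,0,0,0,0,0,-0.12],[1,0,0,0,0,0,-0.12],[1,0,0,0,0,0,-0.12],[1,0,0,0,0,0,-0.12],[1,0,0,0,0,0,-0.12]]' | grep -E "wrist_f|pos"
python3 -c "from h import *;st();print(env.state()['joints'],env.state()['tcp_rot'])"
```

```text
tcp_pos: [0.4535, 0.0446, 0.1236]
wrist_force: [-2.1, -5.0, 20.8]
tcp_pos: [0.4534, 0.0445, 0.1236]
wrist_force: [-1.9, -4.2, 21.3]
tcp_pos: [0.4534, 0.0446, 0.1236]
wrist_force: [-2.4, -4.1, 20.6]
tcp_pos: [0.4536, 0.0445, 0.1237]
wrist_force: [-2.5, -5.4, 21.0]
tcp_pos: [0.4533, 0.0442, 0.1237]
wrist_force: [-2.3, -6.1, 21.3]
20.58 [0.4533 0.0442 0.1237] rot x [ 1.    -0.026  0.015] F [-2.3 -6.1 21.3] w 0.013829848346256451 103.79847764968872
[ 4.85396491e-03  2.54786594e-01  1.90777109e+00 -5.68722218e-04
  9.63553975e-01  1.60187229e+00] [[ 9.99544685e-01 -2.58981325e-02  1.54825345e-02]
 [-2.58951687e-02 -9.99664587e-01 -3.91901921e-04]
 [ 1.54874910e-02 -9.19936027e-06 -9.99880062e-01]]
```

```bash
python3 -m handwheel '[[1,0,0,15,0,0,0.12],[1,0,0,20,0,0,0.12],[1,10,0,10,0,0,0.12],[1,16,2,0,0,0,0.12],[1,16,2,0,0,0,0.12]]' | grep -E "wrist_f|pos"
python3 -m handwheel '[[1,16,2,0,0,0,0.12],[1,16,2,0,0,0,0.12],[1,16,2,0,0,0,0.12],[1,16,2,0,0,0,0.12],[1,16,0,0,0,0,0.12]]' >/dev/null
python3 -m handwheel '[[1,16,0,0,0,0,0.12],[1,10,0,0,0,0,0.12],[1,0,0,0,0,0,0.12],[1,0,0,0,0,0,0.12],[1,0,0,0,0,0,0.12]]' >/dev/null
python3 -m handwheel '[[1,0,0,0,0,0,0.12],[1,0,0,0,0,0,0.12],[1,0,0,0,0,0,0.12],[1,0,0,0,0,0,0.12],[1,0,0,0,0,0,0.12]]' >/dev/null
python3 -m handwheel '[[1,0,0,0,0,0,0.12],[1,0,0,0,0,0,0.12],[1,0,0,0,0,0,0.12],[1,0,0,0,0,0,0.12],[1,0,0,0,0,0,0.12]]' >/dev/null
python3 -m handwheel '[[1,0,0,0,0,0,0.12],[1,0,0,0,0,0,0.12],[1,0,0,0,0,0,0.12],[1,0,0,0,0,0,0.12],[1,0,0,0,0,0,0.12]]' >/dev/null
python3 -m handwheel '[[1,0,0,0,0,0,0.12],[1,0,0,0,0,0,0.12],[1,0,0,0,0,0,0.12],[1,0,0,0,0,0,0],[1,0,0,0,0,0,0]]' >/dev/null
python3 -c "from h import *;st();print(env.state()['joints'],env.state()['tcp_rot'])"
```

```text
tcp_pos: [0.4922, 0.0499, 0.1657]
wrist_force: [-0.1, -0.3, -8.5]
23.5 [0.5971 0.0579 0.1641] rot x [-0.702 -0.713  0.007] F [-0.1 -0.2 -6.9] w 0.014023120637207674 99.61481094360352
[ 0.03055109  0.3989414   1.54246565 -0.00737451  1.20369145 -2.33077312] [[-0.70156604 -0.71259687 -0.00328477]
 [-0.71256722  0.70156906 -0.00698669]
 [ 0.00728318 -0.00256101 -0.9999702 ]]
```

```bash
python3 -m handwheel '[[1,2.9,-1.4,-15,0,0,0],[1,0,0,-6,0,0,0],[1,0,0,-2,0,0,0],[1,0,0,0,0,0,0]]' | grep -E "wrist_f|pos"
python3 -m handwheel '[[1,0,0,-2,0,0,0],[1,0,0,-2,0,0,0],[1,0,0,0,0,0,0]]' | grep -E "wrist_f|pos"
python3 -m handwheel '[[1,0,0,-2,0,0,0],[1,0,0,-2,0,0,0],[1,0,0,0,0,0,0]]' | grep -E "wrist_f|pos"
```

```text
tcp_pos: [0.5992, 0.0566, 0.1405]
wrist_force: [-1.1, -0.5, -7.0]
tcp_pos: [0.6004, 0.0566, 0.1376]
wrist_force: [-0.1, 0.2, -8.0]
tcp_pos: [0.6001, 0.0566, 0.1333]
wrist_force: [-0.1, 0.8, -8.1]
```

Passed over the nose. On down to the thread.

```bash
python3 -m handwheel '[[1,0,0,-3,0,0,0],[1,0,0,-3,0,0,0],[1,0,0,-2,0,0,0],[1,0,0,0,0,0,0]]' | grep -E "wrist_f|pos"
python3 -m handwheel '[[1,0,0,-2,0,0,0],[1,0,0,-1,0,0,0],[1,0,0,0,0,0,0]]' | grep -E "wrist_f|pos"
python3 -m handwheel '[[1,0,0,-2,0,0,0],[1,0,0,0,0,0,0]]' | grep -E "wrist_f|pos"
```

```text
tcp_pos: [0.5998, 0.0565, 0.1249]
wrist_force: [-1.1, -0.3, -6.9]
tcp_pos: [0.6002, 0.0566, 0.1223]
wrist_force: [0.2, -0.1, -7.0]
tcp_pos: [0.6002, 0.0565, 0.1203]
wrist_force: [0.2, -0.8, -7.3]
```

```bash
python3 -m handwheel '[[1,0,0,-1.5,0,0,0],[1,0,0,-1,0,0,0],[1,0,0,0,0,0,0]]' | grep -E "wrist_f|pos"
python3 -m handwheel '[[1,0,0,-0.4,0,0,-0.12],[1,0,0,-0.4,0,0,-0.12],[1,0,0,-0.4,0,0,-0.12],[1,0,0,-0.4,0,0,-0.12],[1,0,0,0,0,0,-0.12]]' | grep -E "wrist_f|pos"
```

```text
tcp_pos: [0.6001, 0.0565, 0.1178]
wrist_force: [0.2, 0.2, -7.7]
tcp_pos: [0.6009, 0.0566, 0.117]
wrist_force: [-0.2, -0.3, -5.3]
```

```bash
python3 -m handwheel '[[1,0,0,-0.8,0,0,-0.12],[1,0,0,-0.8,0,0,-0.12],[1,0,0,-0.8,0,0,-0.12],[1,0,0,-0.8,0,0,-0.12],[1,0,0,-0.8,0,0,-0.12]]' | grep -E "wrist_f|pos"
python3 -c "from h import *;print(env.state()['joints'][5])"
```

```text
tcp_pos: [0.6022, 0.0556, 0.116]
wrist_force: [-3.4, -3.9, 15.0]
-1.1376439832605822
```

```bash
python3 -m handwheel '[[1,0,0,0,0,0,-0.12],[1,0,0,0,0,0,-0.12],[1,0,0,0,0,0,-0.12],[1,0,0,0,0,0,-0.12],[1,0,0,0,0,0,-0.12]]' | grep -E "wrist_f|pos"
python3 -m handwheel '[[1,0,0,0,0,0,-0.12],[1,0,0,0,0,0,-0.12],[1,0,0,0,0,0,-0.12],[1,0,0,0,0,0,-0.12],[1,0,0,0,0,0,-0.12]]' | grep -E "wrist_f|pos"
```

```text
tcp_pos: [0.602, 0.0547, 0.1161]
wrist_force: [-3.8, -5.9, 12.5]
tcp_pos: [0.6019, 0.0557, 0.1162]
wrist_force: [-2.5, -2.8, 11.1]
```

```bash
python3 -m handwheel '[[1,0,0,-0.3,0,0,-0.12],[1,0,0,-0.3,0,0,-0.12],[1,0,0,0,0,0,-0.12],[1,0,0,0,0,0,-0.12],[1,0,0,0,0,0,-0.12]]' | grep -E "wrist_f|pos"
python3 -m handwheel '[[1,0,0,0,0,0,-0.12],[1,0,0,0,0,0,-0.12],[1,0,0,0,0,0,-0.12],[1,0,0,0,0,0,-0.12],[1,0,0,0,0,0,-0.12]]' | grep -E "wrist_f|pos"
python3 -m handwheel '[[1,0,0,0,0,0,-0.12],[1,0,0,0,0,0,-0.12],[1,0,0,0,0,0,-0.12],[1,0,0,0,0,0,-0.12],[1,0,0,0,0,0,-0.12]]' | grep -E "wrist_f|pos"
python3 -m handwheel '[[1,0,0,0,0,0,-0.12],[1,0,0,0,0,0,-0.12],[1,0,0,0,0,0,-0.12],[1,0,0,0,0,0,0],[1,0,0,0,0,0,0]]' | grep -E "wrist_f|pos"
python3 -c "from h import *;st();print(env.state()['joints'][5])"
```

```text
tcp_pos: [0.6011, 0.0551, 0.116]
wrist_force: [-6.1, -3.4, 14.2]
tcp_pos: [0.6021, 0.0555, 0.1161]
wrist_force: [-3.1, -3.6, 12.5]
tcp_pos: [0.6022, 0.0541, 0.1161]
wrist_force: [-5.5, -7.8, 14.3]
tcp_pos: [0.6017, 0.0557, 0.1161]
wrist_force: [-4.6, -2.0, 13.7]
28.67 [0.6017 0.0557 0.1161] rot x [ 0.813 -0.583  0.011] F [-4.6 -2.  13.7] w 0.014458990534606048 102.73574352264404
2.2186144928911515
```

Nut a stops 20 mm up on the thin stud and on top of the thick one, so it fits neither. Returning it to its spot on the mat.

```bash
python3 -m handwheel '[[1,0,0,20,0,0,0],[1,0,0,25,0,0,0],[1,-6,20,5,0,0,0.06],[1,-8,28,0,0,0,0.06],[1,-8,30,0,0,0,0.06]]' | grep -E "wrist_f|pos"
python3 -m handwheel '[[1,-8,30,0,0,0,0.06],[1,-8,30,0,0,0,0.06],[1,-8,30,0,0,0,0.06],[1,-8,30,0,0,0,0],[1,-8,28,0,0,0,0]]' >/dev/null
python3 -m handwheel '[[1,0,0,0,0,0,0],[1,0,0,-30,0,0,0],[1,0,0,-30,0,0,0],[1,0,0,-25,0,0,0],[1,0,0,0,0,0,0]]' >/dev/null
python3 -c "from h import *;st();print(env.state()['joints'][5],env.state()['tcp_rot'])"
```

```text
tcp_pos: [0.5791, 0.1344, 0.1632]
wrist_force: [0.8, -0.1, -8.2]
29.92 [0.5339 0.2806 0.0717] rot x [ 0.966 -0.259 -0.002] F [-2.2 -0.9 -7.5] w 0.014169003270145593 99.82371211051941
2.24829213023312 [[ 0.96599861 -0.25852854 -0.00311154]
 [-0.25853816 -0.96599563 -0.00323408]
 [-0.00216963  0.00392857 -0.99998993]]
```

```bash
python3 -m handwheel '[[1,0,0,-8,0,0,0],[1,0,0,-4,0,0,0],[1,0,0,-1,0,0,0],[1,0,0,0,0,0,0]]' | grep -E "wrist_f|pos"
python3 -m handwheel '[[0.5,0,0,0,0,0,0],[0,0,0,0,0,0,0],[-0.5,0,0,0,0,0,0],[-1,0,0,0,0,0,0],[-1,0,0,0,0,0,0]]' >/dev/null
python3 -m handwheel '[[-1,0,0,0,0,0,0],[-1,0,0,0,0,0,0],[-1,0,0,25,0,0,0],[-1,0,0,35,0,0,0],[-1,0,0,35,0,0,0.118]]' | grep -E "wrist_f|pos"
python3 -m handwheel '[[-1,0,0,35,0,0,0.119],[-1,-15,10,10,0,0,0.119],[-1,-15,10,0,0,0,0.119],[-1,-15,10,0,0,0,0.119],[-1,-15,10,0,0,0,0.119]]' >/dev/null
python3 -m handwheel '[[-1,-15,10,0,0,0,0.119],[-1,0,0,0,0,0,0.119],[-1,0,0,0,0,0,0.119],[-1,0,0,0,0,0,0.119],[-1,0,0,0,0,0,0.119]]' >/dev/null
python3 -m handwheel '[[-1,0,0,0,0,0,0.119],[-1,0,0,0,0,0,0.119],[-1,0,0,0,0,0,0.119],[-1,0,0,0,0,0,0.119],[-1,0,0,0,0,0,0.119]]' >/dev/null
python3 -m handwheel '[[-1,0,0,0,0,0,0.119],[-1,0,0,0,0,0,0.119],[-1,0,0,0,0,0,0.119],[-1,0,0,0,0,0,0.119],[-1,0,0,0,0,0,0.119]]' >/dev/null
python3 -m handwheel '[[-1,0,0,0,0,0,0.119],[-1,0,0,0,0,0,0.119],[-1,0,0,0,0,0,0.119],[-1,0,0,0,0,0,0.119],[-1,0,0,0,0,0,0.119]]' >/dev/null
python3 -m handwheel '[[-1,0,0,0,0,0,0.119],[-1,0,0,0,0,0,0.119],[-1,0,0,0,0,0,0.119],[-1,0,0,0,0,0,0.119],[-1,0,0,0,0,0,0]]' >/dev/null
python3 - <<'E'
from h import *
import json
s=st();im=snap("wrist","w8.png")
json.dump(dict(tcp_pos=list(s["tcp_pos"]),tcp_rot=np.array(s["tcp_rot"]).tolist()),open("s8.json","w"))
E
```

```text
tcp_pos: [0.5394, 0.2828, 0.0651]
wrist_force: [0.3, -0.4, -7.8]
tcp_pos: [0.5371, 0.2821, 0.1585]
wrist_force: [0.9, 0.6, 0.3]
33.58 [0.4632 0.3325 0.2037] rot x [-0.986 -0.168  0.007] F [-0.2 -0.3  0.1] w 0.08534518816885464 0.0
```

View pics/w8.png

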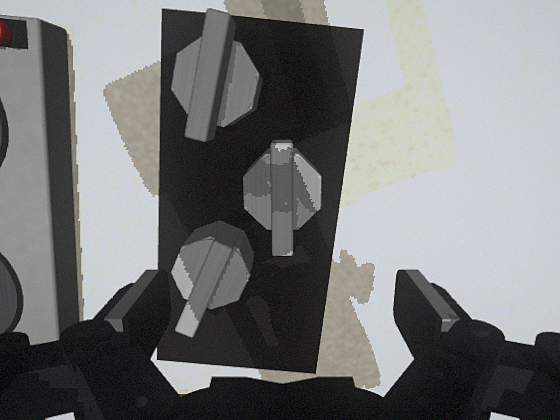

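Nut a at (212,285) is still upright on the mat. Nut b's bar spans (271,142)–(294,256), aligned with the tool. Nut c's bar spans (207,9)–(236,13) down to (185,138)–(209,141).

```bash
python3 - <<'E'
from h import *
import json
s=json.load(open("s8.json"))
for n,q in dict(b=[(271,142),(293,142),(294,256),(273,256)],b2=[(271,152),(293,152),(294,256),(273,256)],c=[(207,9),(236,13),(209,141),(185,138)]).items():
    p=onplane("wrist",q,.085,s); v=(p[0]+p[1]-p[2]-p[3])/2; print(n,p.mean(0).round(4),np.hypot(*v[:2]),np.degrees(np.arctan2(v[1],v[0])))
E
```

```text
b [0.4584 0.3316 0.085 ] 0.0834024134478613 -169.48408672749815
b2 [0.4617 0.3322 0.085 ] 0.07659392654558816 -169.4160744988216
c [0.3843 0.2693 0.085 ] 0.0827074396430283 175.7789173332753
```

```bash
python3 -m handwheel '[[-1,-4.7,-1,-20,0,0,0.014],[-1,0,0,-36,0,0,0],[-1,0,0,-36,0,0,0],[-1,0,0,-32,0,0,0],[-1,0,0,-14,0,0,0]]' >/dev/null
python3 -m handwheel '[[-1,0,0,-5,0,0,0],[-1,0,0,0,0,0,0],[-1,0,0,0,0,0,0]]' >/dev/null
python3 -c "from h import *;st()"
```

```text
34.3 [0.4593 0.332  0.0615] rot x [-0.984 -0.177  0.006] F [0.8 0.1 0.5] w 0.08522342406434191 0.0
```

```bash
python3 -m handwheel '[[-1,-0.7,0,-2.5,0,0,0],[0.3,0,0,0,0,0,0],[0.7,0,0,0,0,0,0],[1,0,0,0,0,0,0],[1,0,0,0,0,0,0]]' 100 >/dev/null
python3 -m handwheel '[[1,0,0,0,0,0,0],[1,0,0,0,0,0,0],[1,0,0,0,0,0,0],[1,0,0,0,0,0,0],[1,0,0,0,0,0,0]]' >/dev/null
python3 -m handwheel '[[1,0,0,0,0,0,0],[1,0,0,0,0,0,0],[1,0,0,0,0,0,0]]' >/dev/null
python3 -c "from h import *;st()"
python3 -m handwheel '[[1,0,0,25,0,0,0],[1,0,0,35,0,0,0],[1,0,0,35,0,0,0],[1,0,-15,15,0,0,0.1],[1,0,-28,0,0,0,0.1]]' | grep -E "wrist_f|pos"
python3 -m handwheel '[[1,0,-30,0,0,0,0.1],[1,0,-30,0,0,0,0.1],[1,0,-30,0,0,0,0.1],[1,-1,-30,0,0,0,0.1],[1,-1,-30,0,0,0,0.1]]' >/dev/null
python3 -m handwheel '[[1,-1,-30,0,0,0,0.1],[1,-1,-30,0,0,0,0.05],[1,-1,-30,0,0,0,0],[1,0,0,0,0,0,0],[1,0,0,0,0,0,0]]' >/dev/null
python3 -c "from h import *;st();print(env.state()['joints'][5],env.state()['tcp_rot'])"
```

```text
35.38 [0.4581 0.3314 0.0589] rot x [-0.984 -0.179  0.006] F [ 0.3 -1.8  5. ] w 0.014253483014233185 98.11685800552368
tcp_pos: [0.461, 0.2924, 0.1718]
wrist_force: [1.5, 0.2, -6.7]
36.63 [0.4513 0.0472 0.167 ] rot x [-0.518 -0.855  0.008] F [ 0.3  0.6 -7.5] w 0.0145343797673491 99.29175853729248
-2.5761997317541643 [[-5.18438838e-01 -8.55104362e-01 -4.20732119e-03]
 [-8.55075197e-01  5.18455906e-01 -7.06261852e-03]
 [ 8.22058642e-03 -6.39597473e-05 -9.99966208e-01]]
```

```bash
python3 -m handwheel '[[1,0,-1.5,-20,0,0,0],[1,0,0,-15,0,0,0],[1,0,0,-3,0,0,0],[1,0,0,0,0,0,0],[1,0,0,0,0,0,0]]' | grep -E "wrist_f|pos"
python3 -m handwheel '[[1,0,0,-3,0,0,0],[1,0,0,0,0,0,0],[1,0,0,-2,0,0,0],[1,0,0,0,0,0,0]]' | grep -E "wrist_f|pos"
python3 -m handwheel '[[1,0,0,-1.5,0,0,0],[1,0,0,0,0,0,0],[1,0,0,-1,0,0,0],[1,0,0,0,0,0,0]]' | grep -E "wrist_f|pos"
```

```text
tcp_pos: [0.4527, 0.0478, 0.1302]
wrist_force: [1.1, -0.5, -6.8]
tcp_pos: [0.4531, 0.0472, 0.1256]
wrist_force: [0.5, -0.1, -7.5]
tcp_pos: [0.453, 0.0471, 0.1232]
wrist_force: [-1.0, 0.7, -4.1]
```

```bash
python3 -m handwheel '[[1,-1.7,-1.4,0.5,0,0,0],[1,0,0,-0.7,0,0,-0.12],[1,0,0,-0.7,0,0,-0.12],[1,0,0,-0.5,0,0,-0.12],[1,0,0,0,0,0,-0.12]]' | grep -E "wrist_f|pos"
python3 -m handwheel '[[1,0,0,-0.5,0,0,-0.12],[1,0,0,-0.5,0,0,-0.12],[1,0,0,0,0,0,-0.12],[1,0,0,0,0,0,-0.12],[1,0,0,0,0,0,-0.12]]' | grep -E "wrist_f|pos"
```

```text
tcp_pos: [0.4509, 0.0455, 0.1213]
wrist_force: [-0.0, 0.1, -7.1]
tcp_pos: [0.451, 0.0455, 0.1204]
wrist_force: [-0.4, 0.7, -7.5]
```

```bash
python3 -m handwheel '[[1,0,0,-0.8,0,0,-0.12],[1,0,0,-0.8,0,0,-0.12],[1,0,0,-0.8,0,0,-0.12],[1,0,0,-0.8,0,0,-0.12],[1,0,0,-0.8,0,0,-0.12]]' | grep -E "wrist_f|pos"
python3 -m handwheel '[[1,0,0,-0.8,0,0,-0.12],[1,0,0,-0.8,0,0,-0.12],[1,0,0,-0.8,0,0,-0.12],[1,0,0,-0.8,0,0,-0.12],[1,0,0,-0.8,0,0,-0.12]]' | grep -E "wrist_f|pos"
python3 -c "from h import *;st();print(env.state()['joints'][5])"
```

```text
tcp_pos: [0.4511, 0.0455, 0.1163]
wrist_force: [-0.1, -0.3, -7.9]
tcp_pos: [0.4511, 0.0455, 0.1123]
wrist_force: [-0.9, 0.4, -6.9]
39.38 [0.4511 0.0455 0.1123] rot x [-0.309  0.951  0.006] F [-0.9  0.4 -6.9] w 0.014234779667540652 99.29445505142212
-0.3149078047420613
```

```bash
python3 -m handwheel '[[1,0,0,-0.77,0,0,-0.12],[1,0,0,-0.77,0,0,-0.12],[1,0,0,-0.77,0,0,-0.12],[1,0,0,-0.77,0,0,-0.12],[1,0,0,-0.77,0,0,-0.12]]' | grep -E "wrist_f|pos"
python3 -m handwheel '[[1,0,0,-0.77,0,0,-0.12],[1,0,0,-0.77,0,0,-0.12],[1,0,0,-0.77,0,0,-0.12],[1,0,0,-0.77,0,0,-0.12],[1,0,0,-0.77,0,0,-0.12]]' | grep -E "wrist_f|pos"
python3 -m handwheel '[[1,0,0,-0.77,0,0,-0.12],[1,0,0,-0.77,0,0,-0.12],[1,0,0,-0.77,0,0,-0.12],[1,0,0,-0.77,0,0,-0.12],[1,0,0,-0.77,0,0,-0.12]]' | grep -E "wrist_f|pos"
python3 -c "from h import *;print(env.state()['joints'][5])"
```

```text
tcp_pos: [0.4511, 0.0455, 0.1085]
wrist_force: [-0.2, -1.0, -6.8]
tcp_pos: [0.4511, 0.0455, 0.1047]
wrist_force: [-0.0, 0.2, -7.2]
tcp_pos: [0.4512, 0.0455, 0.1008]
wrist_force: [-0.4, -0.6, -7.6]
1.4870867864498198
```

```bash
python3 -m handwheel '[[1,0,0,-0.8,0,0,-0.12],[1,0,0,-0.8,0,0,-0.12],[1,0,0,-0.8,0,0,-0.12],[1,0,0,-0.8,0,0,-0.12],[1,0,0,-0.8,0,0,-0.12]]' | grep -E "wrist_f|pos"
python3 -m handwheel '[[1,0,0,-0.8,0,0,-0.12],[1,0,0,-0.8,0,0,-0.06],[1,0,0,0,0,0,0],[1,0,0,0,0,0,0]]' | grep -E "wrist_f|pos"
python3 -c "from h import *;st();print(env.state()['joints'][5],env.state()['wrist_torque'])"
```

```text
tcp_pos: [0.4512, 0.0455, 0.0968]
wrist_force: [-0.3, 0.3, -7.1]
tcp_pos: [0.4517, 0.0454, 0.0959]
wrist_force: [-0.2, -0.6, -0.2]
41.38 [0.4517 0.0454 0.0959] rot x [ 0.773 -0.634  0.008] F [-0.2 -0.6 -0.2] w 0.013935908032727337 100.23727297782898
2.2681453662050117 [-0.26367462  0.25528226 -0.05963168]
```

Nut b is home on the near stud (z exactly at seat height, weight now carried). Releasing it and going to nut c.

```bash
python3 -m handwheel '[[1,0,0,-0.4,0,0,-0.08],[1,0,0,0,0,0,-0.04],[1,0,0,0,0,0,0],[1,0,0,0,0,0,0]]' | grep -E "wrist_f|pos"
python3 -m handwheel '[[0.5,0,0,0,0,0,0],[0,0,0,0,0,0,0],[-0.5,0,0,0,0,0,0],[-1,0,0,0,0,0,0],[-1,0,0,0,0,0,0]]' >/dev/null
python3 -m handwheel '[[-1,0,0,0,0,0,0],[-1,0,0,0,0,0,0],[-1,0,0,0,0,0,0],[-1,0,0,25,0,0,0],[-1,0,0,35,0,0,0]]' | grep -E "wrist_f|pos"
python3 -m handwheel '[[-1,0,0,35,0,0,0.119],[-1,0,10,10,0,0,0.119],[-1,-4,20,0,0,0,0.119],[-1,-4,20,0,0,0,0.119],[-1,-4,20,0,0,0,0.119]]' >/dev/null
python3 -m handwheel '[[-1,-4,20,0,0,0,0.119],[-1,-4,20,0,0,0,0.119],[-1,-4,20,0,0,0,0.119],[-1,-4,20,0,0,0,0.119],[-1,-4,20,0,0,0,0.119]]' >/dev/null
python3 -m handwheel '[[-1,-4,20,0,0,0,0.119],[-1,-4,20,0,0,0,0.119],[-1,-4,14,0,0,0,0.119],[-1,-4,0,0,0,0,0.119],[-1,-4,0,0,0,0,0.119]]' >/dev/null
python3 -m handwheel '[[-1,-4,0,0,0,0,0.119],[-1,-4,0,0,0,0,0.119],[-1,0,0,0,0,0,0.119],[-1,0,0,0,0,0,0.119],[-1,0,0,0,0,0,0.119]]' >/dev/null
python3 -m handwheel '[[-1,0,0,0,0,0,0.119],[-1,0,0,0,0,0,0.119],[-1,0,0,0,0,0,0.119],[-1,0,0,0,0,0,0.119],[-1,0,0,0,0,0,0.119]]' >/dev/null
python3 -m handwheel '[[-1,0,0,0,0,0,0.119],[-1,0,0,0,0,0,0.119],[-1,0,0,0,0,0,0],[-1,0,0,0,0,0,0]]' >/dev/null
python3 - <<'E'
from h import *
import json
s=st();im=snap("wrist","w9.png");print(s["joints"])
json.dump(dict(tcp_pos=list(s["tcp_pos"]),tcp_rot=np.array(s["tcp_rot"]).tolist()),open("s9.json","w"))
E
```

```text
tcp_pos: [0.4522, 0.0451, 0.0958]
wrist_force: [-0.4, -3.8, 6.9]
tcp_pos: [0.4483, 0.0456, 0.1529]
wrist_force: [0.8, -0.6, -0.1]
44.97 [0.3911 0.2696 0.1998] rot x [-0.738  0.675  0.007] F [-0.3  0.8  0.4] w 0.08585387261183475 0.0
[ 0.51049054  0.19906616  1.74873468  0.00557476  1.19918583 -0.32169806]
```

View pics/w9.png

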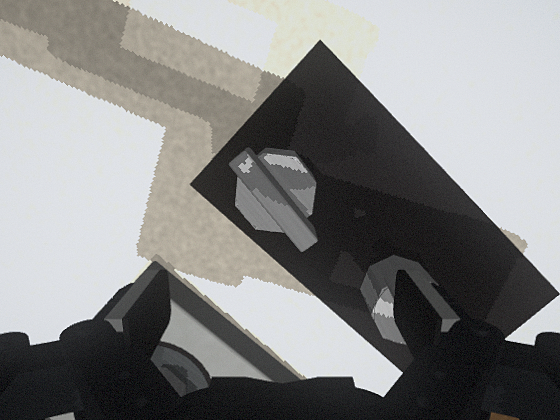

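Nut c's bar runs (229,160)–(250,149) to (301,250)–(318,239). Nut a stands at (400,300).

```bash
python3 - <<'E'
from h import *
import json
s=json.load(open("s9.json"))
p=onplane("wrist",[(229,160),(250,149),(318,239),(301,250)],.085,s); v=(p[0]+p[1]-p[2]-p[3])/2; print(p.mean(0).round(4),np.hypot(*v[:2]),np.degrees(np.arctan2(v[1],v[0])))
E
```

```text
[0.3836 0.2694 0.085 ] 0.08122916281604547 174.67286166036476
```

```bash
python3 -m handwheel '[[-1,-7.3,0,0,0,0,0.11],[-1,0,0,-20,0,0,0.11],[-1,0,0,-20,0,0,0.11],[-1,0,0,-20,0,0,0.11],[-1,0,0,-20,0,0,0.11]]' >/dev/null
python3 -m handwheel '[[-1,0,0,-10,0,0,0.11],[-1,0,0,-25,0,0,0],[-1,0,0,-14,0,0,0],[-1,0,0,0,0,0,0],[-1,0,0,0,0,0,0]]' >/dev/null
python3 -c "from h import *;st()"
```

```text
45.85 [0.3834 0.2694 0.0704] rot x [-0.997  0.079  0.008] F [-0.6  0.8  0.1] w 0.08511626418195353 0.0
```

```bash
python3 -m handwheel '[[-1,0,0,-9,0,0,0],[-1,0,0,-2.5,0,0,0],[-1,0,0,0,0,0,0],[-1,0,0,0,0,0,0]]' | grep pos
python3 -m handwheel '[[0.3,0,0,0,0,0,0],[0.7,0,0,0,0,0,0],[1,0,0,0,0,0,0],[1,0,0,0,0,0,0],[1,0,0,0,0,0,0]]' 100 >/dev/null
python3 -m handwheel '[[1,0,0,0,0,0,0],[1,0,0,0,0,0,0],[1,0,0,0,0,0,0],[1,0,0,0,0,0,0],[1,0,0,0,0,0,0]]' >/dev/null
python3 -m handwheel '[[1,0,0,0,0,0,0],[1,0,0,0,0,0,0],[1,0,0,0,0,0,0]]' >/dev/null
python3 -c "from h import *;st()"
python3 -m handwheel '[[1,0,0,25,0,0,0],[1,0,0,35,0,0,0],[1,0,0,35,0,0,0],[1,10,0,35,0,0,0.1],[1,18,0,25,0,0,0.1]]' | grep -E "wrist_f|pos"
python3 -m handwheel '[[1,20,-10,0,0,0,0.1],[1,20,-20,0,0,0,0.1],[1,20,-22,0,0,0,0.1],[1,20,-22,0,0,0,0.1],[1,20,-22,0,0,0,0.1]]' >/dev/null
python3 -m handwheel '[[1,20,-22,0,0,0,0.1],[1,20,-22,0,0,0,0.1],[1,20,-22,0,0,0,0.1],[1,15,-22,0,0,0,0],[1,14,-28,0,0,0,0]]' >/dev/null
python3 -m handwheel '[[1,0,0,0,0,0,0],[1,0,0,0,0,0,0]]' >/dev/null
python3 -c "from h import *;st();print(env.state()['joints'][5],env.state()['tcp_rot'])"
```

```text
tcp_pos: [0.3841, 0.2698, 0.0598]
47.27 [0.3838 0.2694 0.0595] rot x [-0.997  0.077  0.007] F [-0.1 -4.5  5.5] w 0.014210369846158309 97.91990518569946
tcp_pos: [0.4094, 0.2697, 0.2156]
wrist_force: [1.5, -0.3, -8.6]
48.68 [0.6008 0.0564 0.2119] rot x [-0.606 -0.795  0.008] F [ 0.3  0.8 -7.5] w 0.014288095187652634 99.88737344741821
-2.461148757570396 [[-6.06171411e-01 -7.95317840e-01 -5.07471725e-03]
 [-7.95291377e-01  6.06192645e-01 -6.48868916e-03]
 [ 8.23682652e-03  1.02621005e-04 -9.99966072e-01]]
```

```bash
python3 -m handwheel '[[1,0,0,-30,0,0,0],[1,0,0,-30,0,0,0],[1,0,0,-6,0,0,0],[1,0,0,0,0,0,0],[1,0,0,0,0,0,0]]' | grep -E "wrist_f|pos"
python3 -m handwheel '[[1,0,0,-3,0,0,0],[1,0,0,-3,0,0,0],[1,0,0,-3,0,0,0],[1,0,0,0,0,0,0]]' | grep -E "wrist_f|pos"
```

```text
tcp_pos: [0.6003, 0.0585, 0.148]
wrist_force: [0.4, -0.3, -7.0]
tcp_pos: [0.6014, 0.0578, 0.14]
wrist_force: [0.7, 0.4, -5.6]
```

```bash
python3 -m handwheel '[[1,-1,-1.3,0,0,0,0],[1,0,0,-3,0,0,0],[1,0,0,-3,0,0,0],[1,0,0,-3,0,0,0],[1,0,0,0,0,0,0]]' | grep -E "wrist_f|pos"
python3 -m handwheel '[[1,0,0,-3,0,0,0],[1,0,0,-3,0,0,0],[1,0,0,-2,0,0,0],[1,0,0,0,0,0,0]]' | grep -E "wrist_f|pos"
```

```text
tcp_pos: [0.5992, 0.0563, 0.1295]
wrist_force: [-0.5, 0.5, -7.5]
tcp_pos: [0.5995, 0.0564, 0.1217]
wrist_force: [0.1, -0.2, -6.9]
```

```bash
python3 -m handwheel '[[1,0.7,0,-0.8,0,0,-0.12],[1,0,0,-0.8,0,0,-0.12],[1,0,0,-0.8,0,0,-0.12],[1,0,0,-0.8,0,0,-0.12],[1,0,0,-0.8,0,0,-0.12]]' | grep -E "wrist_f|pos"
python3 -m handwheel '[[1,0,0,-0.8,0,0,-0.12],[1,0,0,-0.8,0,0,-0.12],[1,0,0,-0.8,0,0,-0.12],[1,0,0,-0.8,0,0,-0.12],[1,0,0,0,0,0,0]]' | grep -E "wrist_f|pos"
python3 -c "from h import *;print(env.state()['joints'][5])"
```

```text
tcp_pos: [0.6007, 0.0564, 0.1184]
wrist_force: [0.6, 0.1, -7.4]
tcp_pos: [0.6006, 0.0563, 0.1151]
wrist_force: [1.2, 0.5, -7.2]
-1.3845898937307681
```

```bash
python3 -m handwheel '[[1,0,0,-0.77,0,0,-0.12],[1,0,0,-0.77,0,0,-0.12],[1,0,0,-0.77,0,0,-0.12],[1,0,0,-0.77,0,0,-0.12],[1,0,0,-0.77,0,0,-0.12]]' | grep -E "wrist_f|pos"
python3 -m handwheel '[[1,0,0,-0.77,0,0,-0.12],[1,0,0,-0.77,0,0,-0.12],[1,0,0,-0.77,0,0,-0.12],[1,0,0,-0.77,0,0,-0.12],[1,0,0,-0.77,0,0,-0.12]]' | grep -E "wrist_f|pos"
```

```text
tcp_pos: [0.6009, 0.0566, 0.1118]
wrist_force: [1.2, 2.0, -13.4]
tcp_pos: [0.601, 0.0565, 0.1057]
wrist_force: [4.3, -0.1, -19.2]
```

```bash
python3 -m handwheel '[[1,0,0,-1.5,0,0,-0.12],[1,0,0,-1.2,0,0,-0.12],[1,0,0,-0.77,0,0,-0.12],[1,0,0,-0.77,0,0,-0.12],[1,0,0,-0.77,0,0,-0.12]]' | grep -E "wrist_f|pos"
python3 -m handwheel '[[1,0,0,-0.77,0,0,-0.12],[1,0,0,-0.77,0,0,-0.12],[1,0,0,-0.77,0,0,-0.12],[1,0,0,-0.77,0,0,-0.12],[1,0,0,-0.77,0,0,-0.12]]' | grep -E "wrist_f|pos"
python3 -c "from h import *;st();print(env.state()['joints'][5])"
```

```text
tcp_pos: [0.6011, 0.0561, 0.1015]
wrist_force: [2.2, -0.4, -14.2]
tcp_pos: [0.6012, 0.0558, 0.0978]
wrist_force: [3.0, -0.9, -14.3]
52.68 [0.6012 0.0558 0.0978] rot x [0.835 0.55  0.006] F [  3.   -0.9 -14.3] w 0.013864616183315633 105.5602490901947
1.004610538512079
```

```bash
python3 -m handwheel '[[1,0,0,-1,0,0,-0.12],[1,0,0,-0.9,0,0,-0.12],[1,0,0,-0.5,0,0,-0.06],[1,0,0,0,0,0,0],[1,0,0,0,0,0,0]]' | grep -E "wrist_f|pos"
python3 -c "from h import *;st();print(env.state()['joints'][5],env.state()['wrist_torque'])"
```

```text
tcp_pos: [0.6015, 0.056, 0.0964]
wrist_force: [2.3, -0.9, -9.9]
53.1 [0.6015 0.056  0.0964] rot x [0.958 0.285 0.008] F [ 2.3 -0.9 -9.9] w 0.01407045339534789 106.22211456298828
1.3001323665567242 [-0.8188897  -0.50436525  0.42271218]
```

```bash
python3 -m handwheel '[[1,0,0,-0.6,0,0,-0.1],[1,0,0,-0.4,0,0,-0.1],[1,0,0,-0.3,0,0,0],[1,0,0,0,0,0,0]]' | grep -E "wrist_f|pos"
python3 -c "from h import *;st();print(env.state()['joints'][5],env.state()['wrist_torque'])"
```

```text
tcp_pos: [0.6014, 0.0559, 0.0964]
wrist_force: [0.1, -2.2, 3.3]
53.43 [0.6014 0.0559 0.0964] rot x [0.996 0.092 0.008] F [ 0.1 -2.2  3.3] w 0.01441577345538753 116.38869462534785
1.4988411783782831 [-0.86172901  0.25314872  2.42313136]
```

Seated: z no longer drops and the torque rises. Releasing and clearing the view.

```bash
python3 -m handwheel '[[0.5,0,0,0,0,0,0],[0,0,0,0,0,0,0],[-0.5,0,0,0,0,0,0],[-1,0,0,0,0,0,0],[-1,0,0,0,0,0,0]]' >/dev/null
python3 -m handwheel '[[-1,0,0,0,0,0,0],[-1,0,0,0,0,0,0],[-1,0,0,0,0,0,0],[-1,0,0,25,0,0,0],[-1,0,0,35,0,0,0]]' | grep -E "wrist_f|pos"
python3 -m handwheel '[[-1,0,0,35,0,0,0],[-1,-20,-20,35,0,0,0],[-1,-20,-30,10,0,0,0],[-1,-20,-35,0,0,0,0],[-1,-20,-35,0,0,0,0]]' >/dev/null
python3 -m handwheel '[[-1,-15,-38,0,0,0,0],[-1,-15,-38,0,0,0,0],[-1,-15,-38,0,0,0,0],[-1,-10,-38,0,0,0,0],[-1,-10,-38,0,0,0,0]]' >/dev/null
python3 -m handwheel '[[-1,-10,-38,0,0,0,0],[-1,0,-38,0,0,0,0],[-1,0,0,0,0,0,0]]' | grep pos
python3 - <<'E'
from h import *
a=snap("top","t10.png");b=snap("side","s10.png")
cv2.imwrite("pics/c10.png",cv2.resize(np.hstack([cv2.cvtColor(a,4)[90:310,110:450],cv2.cvtColor(b,4)[90:310,100:440]]),None,fx=1.17,fy=1.17))
E
```

```text
tcp_pos: [0.5975, 0.0563, 0.1519]
wrist_force: [1.4, 1.3, -0.4]
tcp_pos: [0.4471, -0.3356, 0.2326]
```

View pics/c10.png

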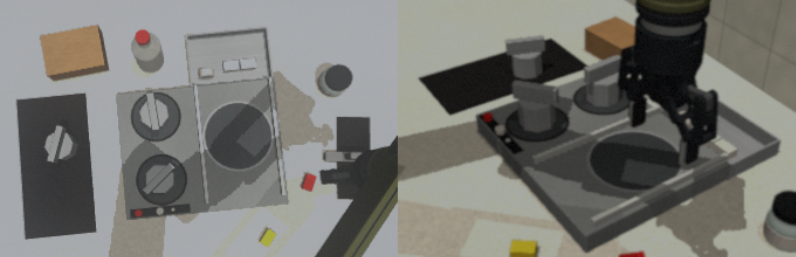

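Both nuts are seated and upright on the studs, the spare nut stands on the mat, and all three pieces are in the pan. The scraper is on its pad and the bystanders haven't moved. Handing in.

```bash
python3 -c "
from bench import env
print(env.close_job())"
```

```text
the job is handed in; nothing more can be done
None
```

Job handed in at about 56 s: all three offcuts are in the pan, nut_b is screwed home on the near stud and nut_c on the far one, nut_a (fits neither) is upright on the mat, and the scraper stands mid-pad; no verdict came back.

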